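# Index the lock-cylinder table one station and register it on the pawl

## Task

Bring the next lock cylinder round: by one of its upright posts, push the index table one station counter-clockwise (seen from above) until the next tooth has gone past the orange spring pawl and the pawl has dropped in behind it. Then push the table gently back until that tooth bears on the pawl, keep it pressed there with about 12 N for a good second to register it (at no time more than 20 N on the pawl), and leave the table standing against the pawl. Do not go on to a second station, do not touch the pawl or its block, and leave the things lying around alone.

Things in the scene. Friction and masses are not known exactly. Their poses are not given: they have to be found in the camera images.
- index_base: Fixed grey round foot of the index table, 216 mm across; origin on the table's axis, on the counter. On it turn a dark steel ratchet ring (6 teeth, up to 244 mm across, 15 to 27 mm above the counter), an aluminium plate (210 mm across, top at 38 mm) with six lock cylinders clamped on it (tops at 56 mm) and six upright push posts.
- index_table (a joint): Angle of the table on its foot, rad, growing counter-clockwise seen from above; one station is 1.047; 0.07 to 0.40 at the start. Turning on takes about 3 N at the posts, 4 to 8 N while the pawl rides up a tooth; turning back 1 N. A light return spring, weaker than the friction, keeps a seated tooth on the pawl. Post k (0 to 5) stands at this angle + k * 1.047 from the foot's x axis, 92 mm from the table's axis.
- stop_face (a point): Point on the steep face of the next tooth to come round, 116 mm from the table's axis, 21 mm above the counter. The face looks clockwise; behind it (counter-clockwise) the tooth slopes down as a ramp; teeth stand 12 mm out of the ring.
- pawl_block: Fixed blue block, 60 mm wide, 40 mm high, guiding the orange spring pawl at the rim (up to 198 mm from the axis). Origin on the table's axis, on the counter; the pawl lies along its -x. Yaw up to 0.05 rad from the foot's. In this frame the pawl's nose (radius 4 mm) is at x -117, y 0 mm, but its setting is known only to 4.5 mm either way; the stop face comes from y > 0 and bears on the nose (a rigid stop) at y = -4 +- 4.5 mm; below, it has passed.
- pawl (a joint): How far the orange pawl is pushed outward against its spring (3.5 to 6 N), m: 0 = fully dropped in, about 0.009 on the crest of a tooth. It moves along the block's x axis only; sideways it is rigid.
- grease_tin: Bystander: closed round metal tin, 70 mm across, 24 mm high, origin under its centre.
- box_springs: Bystander: small yellow and blue box, 44x62x28 mm, origin under its centre.
- oiler: Bystander: upright cream oil bottle with a red spout, 45 mm across, 132 mm high, origin under its centre.
- post_0 (a point): Push post 0: upright round black post, 16 mm in diameter, standing on the table plate from 42 to 96 mm above the counter (a narrower 11 mm steel pin tip on top ends at 100 mm). The point is on its axis, 70 mm above the counter, 92 mm from the table's axis.
- post_1 (a point): Push post 1: upright round black post, 16 mm in diameter, standing on the table plate from 42 to 96 mm above the counter (a narrower 11 mm steel pin tip on top ends at 100 mm). The point is on its axis, 70 mm above the counter, 92 mm from the table's axis.
- post_2 (a point): Push post 2: upright round black post, 16 mm in diameter, standing on the table plate from 42 to 96 mm above the counter (a narrower 11 mm steel pin tip on top ends at 100 mm). The point is on its axis, 70 mm above the counter, 92 mm from the table's axis.
- post_3 (a point): Push post 3: upright round black post, 16 mm in diameter, standing on the table plate from 42 to 96 mm above the counter (a narrower 11 mm steel pin tip on top ends at 100 mm). The point is on its axis, 70 mm above the counter, 92 mm from the table's axis.
- post_4 (a point): Push post 4: upright round black post, 16 mm in diameter, standing on the table plate from 42 to 96 mm above the counter (a narrower 11 mm steel pin tip on top ends at 100 mm). The point is on its axis, 70 mm above the counter, 92 mm from the table's axis.
- post_5 (a point): Push post 5: upright round black post, 16 mm in diameter, standing on the table plate from 42 to 96 mm above the counter (a narrower 11 mm steel pin tip on top ends at 100 mm). The point is on its axis, 70 mm above the counter, 92 mm from the table's axis.
Mind the look-alikes: they are no part of the job. Of the things shaped like the pawl_block, the blue one is meant.

How it is judged:
By the outcome, as a careful person would: the job done as asked, in the order asked, and still so for the second after the job is handed in, with the robot touching nothing.
It also fails if it takes over 64 s, if anything falls off the work surface, if the arm or the gripper's body presses on something with over 40 N, if the wrist force passes 120 N, or if a joint passes its speed limit or range.

## Robot

A 6-joint arm with a two-finger parallel gripper is mounted at the origin on a cart in front of the work surface, level with it; the furniture and walls round the work are solid. World frame = base frame: x ahead of the robot, y to its left, z up, the work surface at z = 0. Lengths are in m, angles in rad, forces in N, time in s.
With the tool pointing down it reaches from about 0.35 to 0.85 m from the base axis. Payload 8.1 kg.
Tool frame: the origin (TCP) lies between the finger pads; the fingertips stand 11 mm ahead of it and the grasp point (between the pads) lies 8 mm behind it (robot.tips_ahead is the distance from the TCP to the fingertips, in m); z points along the fingers, y is the line along which they close (so a half turn about z gives the same grasp; the last joint's range is limited). The gripper opens to 93 mm and grips with 3 to 60 N. Pads are 15 mm wide; open, the fingers measure 128 mm over their backs; the gripper's body (75 mm by 188 mm) begins 65 mm behind the grasp point.
Start: joints at [1.072, 0.13, 1.488, -0, 1.523, -0.085], TCP at [0.241, 0.549, 0.23] pointing down, gripper open.
Joint ranges: [-2.96, 2.96], [-0.89, 2.26], [0.02, 2.5], [-1.34, 4.48], [0, 2.73], [-2.66, 2.66]. Speed limits (rad/s): [2.39, 2.39, 2.79, 3.14, 3.14, 3.14].

## Interface

Orientations are given as a rotation vector (axis times angle).
In Python, from plant import robot gives the robot as it stands. The module is installed in compiled form; this text tells all that it offers.
- The arm moves only by the tool move_arm, never from a script. Its argument "deltas" is one flat list of numbers, 7 for each row, row after row: the shift along the tool's x, y, z in m, then the turn, a rotation vector about the tool's x, y, z in rad, then the opening, from 0 (shut) to 1 (fully open). A call has 1 to 12 rows; each row is the pose to reach, as a shift and turn from the pose commanded when the call began, along the tool's axes at that moment; what a row does not reach only later rows make up. A row lasts 1/8 s, in which the tool goes at most 62.5 mm and 10.7 degrees, less where a joint would pass 70% of its speed; a pose out of reach is approached as far as the arm can. A call with a gripper value outside its range is refused whole. The fingers move at their own pace and stop on an object; "squeeze" is the grip in N (left out, the last holds). Time passes only in rows, so rows that repeat a pose let the fingers close. It gives the time, the measured TCP pose, the force, the opening and the grip force at its end, in the units of the state.
- robot.read_state(): the state, without advancing time (a new reading comes with each control period).
- robot.read_camera(name): name is "scene" or "top"; returns (picture, depth): 384x512x3 uint8, red, green, blue; 384x512 float32, m along the optical axis (not along the pixel's ray), 0 where there is no reading.
- robot.camera_model(name): a dict with "K" (3x3 intrinsics, pixels), "R" (3x3) and "t" (3): a world point X has camera coordinates R X + t. Camera axes: x right, y down, z forward; pixel columns grow to the right and rows downward; lengths in m; the calibration is good to about 2 mm. A picture is of the moment at which its call begins. camera_model takes no time and is no camera call.
- robot.close_job(): hands the job in; it is judged then, once.
Trained networks look in the newest picture that a camera, given by its name, has taken for a name from the list of things; names that differ only in an ending like _2 or _b are one class to them, and where a whole thing is asked for, a point or a joint stands for the part that bears it (a point fixed in the world has none). Each returns a list of dicts, best first, with "confidence" (0 to 1); they miss things now and then, are a little off and sometimes report something else, mostly with a low value. They report only what shows in the picture. A call takes as long as a camera call. They do not tell look-alikes from the thing itself.
- robot.recognise(camera, label): "uv" ([column, row] in pixels, amid what is visible of it).
The state is a dict: "t": time; "q": joint angles; "dq": joint speeds; "joint_torque": joint torques, N m; "tool_pos": TCP position; "orientation": TCP orientation; "force": force on the tool from outside, world axes, zero at the start; "wrist_torque": the same for the moment, N m; "opening": finger opening in m; "gripper_force": force on a finger pad.
Only numpy, scipy, OpenCV 4.12 (cv2) and the standard library are available. Lean on these libraries where they do the work, as an engineer would, in place of code of your own. Each camera call takes 0.05 s, during which the arm holds its last target. There are 200 camera calls.

## Working session

There is one attempt and no reset: what is moved stays moved. The work goes in short steps, Python scripts to look and compute and a tool call to move; the robot and the scene stay as the last step left them, time stands still between calls to the robot, and variables do not carry over. Pictures are saved under pics/ and viewed, at most 10 in all, crops included, and the job is handed in when it is done.

Besides the shell and the picture viewer there is one more tool, called after "Call:" as name(argument=value, ...), one argument or row to a line, values as JSON. move_arm: Moves the arm, as the interface text tells. Its arguments: {"type":"object","properties":{"deltas":{"type":"array","items":{"type":"number"}},"squeeze":{"type":"number"}},"required":["deltas"]}

```bash
mkdir -p pics; cat > h.py <<'E'
import numpy as np, cv2
from plant import robot
def shot(c,n):
    p,d=robot.read_camera(c); cv2.imwrite(f'pics/{n}.png',p[:,:,::-1]); np.savez(f'pics/{n}.npz',p=p,d=d); return p,d
def toworld(c,uv,depth):
    m=robot.camera_model(c);K,R,t=map(np.array,(m['K'],m['R'],m['t']))
    x=np.linalg.inv(K)@np.array([uv[0],uv[1],1.])*depth
    return R.T@(x-t)
def atz(c,uv,z):
    m=robot.camera_model(c);K,R,t=map(np.array,(m['K'],m['R'],m['t']))
    r=R.T@np.linalg.inv(K)@np.array([uv[0],uv[1],1.]); o=-R.T@t
    return o+r*(z-o[2])/r[2]
def proj(c,X):
    m=robot.camera_model(c);K,R,t=map(np.array,(m['K'],m['R'],m['t']))
    x=K@(R@np.array(X)+t); return x[:2]/x[2]
E
python3 - <<'E'
from h import *
a,_=shot('scene','s1');b,_=shot('top','t1')
s=robot.read_state();print(s['t'],s['tool_pos'],s['orientation'],s['force'])
for n in ['top','scene']:
  m=robot.camera_model(n);print(n,-np.array(m['R']).T@np.array(m['t']),np.round(m['R'],2).tolist())
  for l in ['index_base','pawl_block','pawl','post_0','stop_face']:
    print(n,l,[(np.round(r['uv']),round(r['confidence'],2)) for r in robot.recognise(n,l)])
E
```

```text
0.1 [0.24096234 0.54895746 0.22869112] [-6.45154564e-01 -3.07414616e+00  2.45412117e-03] [ 0.71144441 -0.02025717 -1.28004768]
top [ 0.4187909  -0.29514311  1.2123811 ] [[-0.03, -1.0, -0.02], [-0.99, 0.03, -0.12], [0.12, 0.02, -0.99]]
top index_base [(array([306., 185.]), 0.6)]
top pawl_block [(array([293., 242.]), 0.78)]
top pawl [(array([368., 231.]), 0.38)]
top post_0 [(array([305., 185.]), 0.57)]
top stop_face [(array([305., 188.]), 0.97)]
scene [-0.17517517 -1.1070217   0.58139318] [[0.74, -0.67, 0.02], [-0.26, -0.32, -0.91], [0.62, 0.67, -0.41]]
scene index_base [(array([278., 228.]), 0.6), (array([278., 227.]), 0.29)]
scene pawl_block [(array([210., 244.]), 0.58), (array([289., 274.]), 0.51)]
scene pawl [(array([234., 234.]), 0.49)]
scene post_0 [(array([276., 223.]), 0.75)]
scene stop_face [(array([275., 223.]), 0.69), (array([232., 237.]), 0.36)]
```

View pics/t1.png

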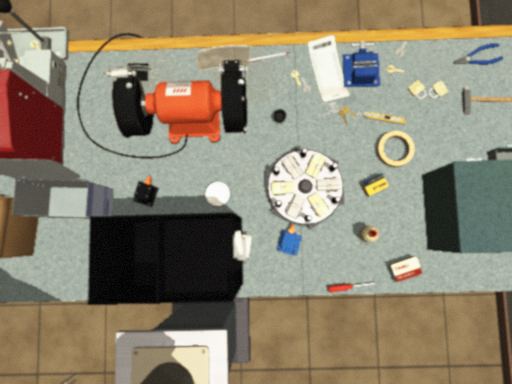

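View pics/s1.png

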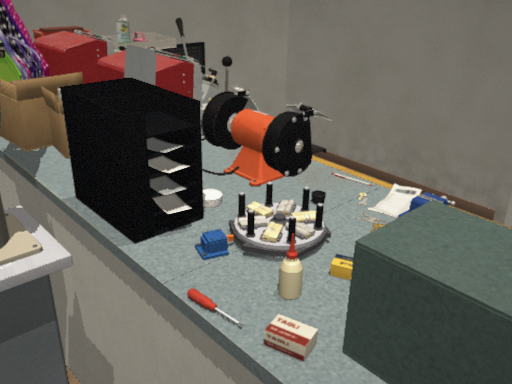

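The top view shows the index table at (305,186), with the blue pawl block at (290,240) and its orange pawl at (292,229). The other candidates are the black block with an orange tip at (147,190) and the blue vise at (362,68). The oiler is at (371,233), the tin at (217,193) and the yellow box at (376,186). I choose the blue block at (290,240), and the crop below checks it.

```bash
python3 - <<'E'
from h import *
d=np.load('pics/t1.npz');p,D=d['p'],d['d']
cv2.imwrite('pics/c1.png',cv2.resize(p[140:260,235:395],None,fx=5,fy=5,interpolation=cv2.INTER_CUBIC)[:,:,::-1])
for X in [(0,0,0),(.241,.549,.23),(0.2,.3,.0)]: print(X,proj('top',X))
for n,uv in dict(table=(305,186),block=(290,240),oiler=(371,233),yb=(376,186),tin=(217,193),black=(147,190),shelf=(165,255),shelfR=(235,255),white=(242,243),cap=(279,116),green=(470,205),greenL=(430,205),motor=(233,95),motor2=(195,135)).items():
  print(n,np.round(toworld('top',uv,D[uv[1],uv[0]]),3))
# points of height > .085 within table
vv,uu=np.mgrid[140:240,255:360]
P=np.array([toworld('top',(u,v),D[v,u]) for u,v in zip(uu.ravel(),vv.ravel())])
T=P[(P[:,2]>.08)&(P[:,2]<.11)]
print(len(T)); 
# cluster
lab=(np.array((D[140:240,255:360]>0))&((P[:,2]>.07).reshape(100,105))).astype(np.uint8)
n,L,st,ce=cv2.connectedComponentsWithStats(lab)
for i in range(1,n):
  q=P[L.ravel()==i]; print(ce[i]+[255,140],st[i,4],np.round(q.mean(0),4),q[:,2].max().round(3))
E
```

```text
(0, 0, 0) [170.20967362 386.22705926]
(0.241, 0.549, 0.23) [-85.54250714 318.79369493]
(0.2, 0.3, 0.0) [ 66.65226764 315.27582061]
table [ 0.549 -0.394  0.055]
block [ 0.4   -0.348  0.042]
oiler [ 0.414 -0.563  0.093]
yb [ 0.547 -0.6    0.028]
tin [ 0.54  -0.142  0.022]
black [0.552 0.058 0.039]
shelf [ 0.376 -0.048  0.246]
shelfR [ 0.369 -0.206  0.2  ]
white [ 0.396 -0.217  0.105]
cap [ 0.769 -0.329  0.002]
green [ 0.475 -0.772  0.215]
greenL [ 0.487 -0.742  0.045]
motor [ 0.764 -0.21   0.218]
motor2 [ 0.716 -0.077  0.014]Traceback (most recent call last):
  File "<stdin>", line 9, in <module>
  File "h.py", line 6, in toworld
    m=robot.camera_model(c);K,R,t=map(np.array,(m['K'],m['R'],m['t']))
ValueError: time passes only in moves, steps and waits
```

View pics/c1.png

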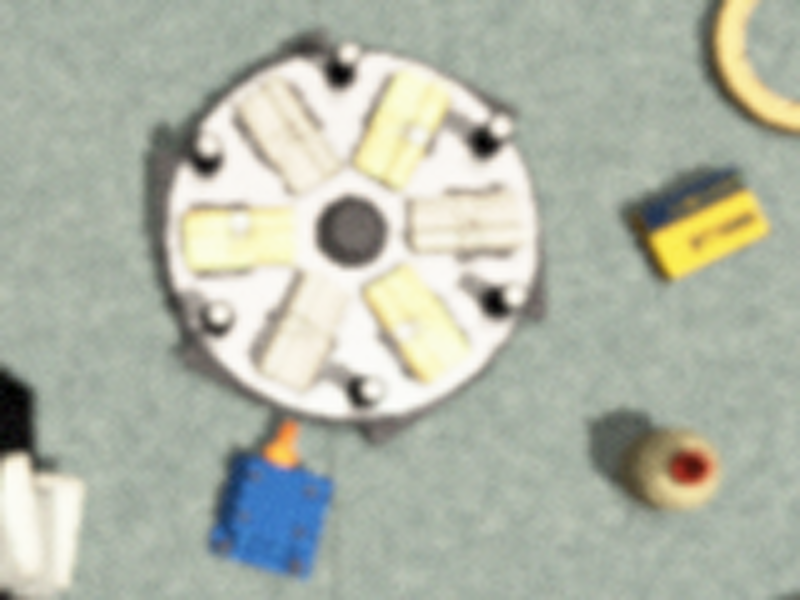

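The crop confirms it: the blue block at crop (270,515) has its orange pawl reaching to the rim at (287,430). The next tooth is on the ring at the lower left, (190,350), and the posts have white tops. Now I measure the axis, the posts and the teeth.

```bash
cat >> h.py <<'E'
def cloud(c,D):
    m=robot.camera_model(c);K,R,t=map(np.array,(m['K'],m['R'],m['t']))
    v,u=np.mgrid[:D.shape[0],:D.shape[1]]
    x=np.stack([u,v,np.ones_like(u)],-1)@np.linalg.inv(K).T*D[...,None]
    return (x-t)@R
def posts(c,name,ctr,roi):
    from scipy.optimize import least_squares
    d=np.load(f'pics/{name}.npz');P=cloud(c,d['d'])
    a,b,e,f=roi;m=np.zeros(P.shape[:2],np.uint8);m[a:b,e:f]=((P[...,2]>.085)&(P[...,2]<.112))[a:b,e:f]
    n,L,st,ce=cv2.connectedComponentsWithStats(m)
    Q=np.array([P[L==i].mean(0) for i in range(1,n) if st[i,4]>=2])
    return P,Q
E
python3 - <<'E'
from h import *
from scipy.optimize import least_squares
P,Q=posts('top','t1',None,(140,240,255,360))
print(np.round(Q,4))
f=lambda p:np.concatenate([[np.min(np.hypot(p[0]+.092*np.cos(p[2]+k*np.pi/3-0)-q[0],p[1]+.092*np.sin(p[2]+k*np.pi/3)-q[1])for k in range(6))] for q in Q])
best=min((least_squares(f,[.549,-.394,a]) for a in np.linspace(0,1,8)),key=lambda r:r.cost)
print('axis,phase',best.x, 'res mm',1e3*f(best.x))
# plate: height 33-43mm
z=P[140:240,255:360]; 
pl=z[(z[...,2]>.033)&(z[...,2]<.043)]
r=np.hypot(*(pl[:,:2]-best.x[:2]).T); th=np.arctan2(*(pl[:,:2]-best.x[:2]).T[::-1])
print('rim r by angle',[round(r[(th>a)&(th<a+.52)&(r<.118)].max(),4) for a in np.arange(-3.14,3.1,.524)])
im=np.load('pics/t1.npz')['p']; g=cv2.cvtColor(im,cv2.COLOR_RGB2HSV)
bl=(g[...,0]>100)&(g[...,0]<125)&(g[...,1]>120)&(np.abs(P[...,2]-.04)<.006); bl[:210]=0; bl[265:]=0
c=P[bl]; rect=cv2.minAreaRect((c[:,:2]*1000).astype(np.float32)); print('block rect',rect,len(c))
print('uv axis',proj('top',[*best.x[:2],.038]))
E
```

```text
[[ 0.6426 -0.393   0.0962]
 [ 0.5994 -0.4732  0.0958]
 [ 0.5942 -0.3153  0.0968]
 [ 0.508  -0.4771  0.0964]
 [ 0.5022 -0.3185  0.0969]
 [ 0.4594 -0.3991  0.0969]]Traceback (most recent call last):
  File "<stdin>", line 6, in <module>
  File "<stdin>", line 6, in <genexpr>
    return func(*args, **kwargs)
    vector_fun = VectorFunction(
        fun_wrapped,
    ...<6 lines>...
        workers=workers
    )
    self.J, dct = approx_derivative(
                  ~~~~~~~~~~~~~~~~~^
        self.fun_wrapped, self.x, f0=self.f, **finite_diff_options
        ^^^^^^^^^^^^^^^^^^^^^^^^^^^^^^^^^^^^^^^^^^^^^^^^^^^^^^^^^^
    )
    ^
    J, _nfev = _dense_difference(fun_wrapped, x0, f0, h,
               ~~~~~~~~~~~~~~~~~^^^^^^^^^^^^^^^^^^^^^^^^
                             use_one_sided, method,
                             ^^^^^^^^^^^^^^^^^^^^^^
                             mf)
                             ^^^
    df = [f_eval - f0 for f_eval in f_evals]
          ~~~~~~~^~~~
TypeError: unsupported operand type(s) for -: 'generator' and 'generator'
```

```bash
cat >> h.py <<'E'
def phase(Q):
    c=Q[:,:2].mean(0); e=Q[:,:2]-c; th=np.arctan2(e[:,1],e[:,0])
    return c,np.hypot(*e.T),th,np.angle(np.exp(6j*th).mean())/6
E
python3 - <<'E'
from h import *
from scipy.spatial.transform import Rotation as Ro
P,Q=posts('top','t1',None,(140,240,255,360))
c,r,th,ph=phase(Q);print('axis',c,'r',r.round(4),'th',th.round(3),'phase mod 60deg',ph)
im=np.load('pics/t1.npz')['p']; g=cv2.cvtColor(im,cv2.COLOR_RGB2HSV)
bl=(g[...,0]>100)&(g[...,0]<125)&(g[...,1]>120); bl[:210]=0; bl[265:]=0;bl[:,:270]=0;bl[:,320:]=0
q=P[bl]; print(q[:,2].min(),np.median(q[:,2]));w=np.array([atz('top',(u,v),.04)[:2]*1000 for v,u in np.argwhere(bl)]).astype(np.float32)
rect=cv2.minAreaRect(w); print('block',rect,w.mean(0)); d=c*1000-rect[0]; print('block->axis dir',np.arctan2(d[1],d[0]))
og=(g[...,0]<14)&(g[...,1]>150); og[:215]=0; og[240:]=0;og[:,:280]=0;og[:,:][:,305:]=0
o=np.array([atz('top',(u,v),.025)[:2] for v,u in np.argwhere(og)]);d=o-c; print('pawl r,ang',[(round(np.hypot(*x),3),round(np.arctan2(x[1],x[0])%6.283,3)) for x in d])
# unrolled ring at z=.021: rows radius .105-.135, columns angle
A=np.arange(-np.pi/6*7,-np.pi/6*7+2*np.pi,.01);rr=np.arange(.1,.136,.0015)
mp=np.array([[proj('top',[c[0]+R*np.cos(a),c[1]+R*np.sin(a),.021]) for a in A[(A>-4)] ] for R in rr[::-1]]).astype(np.float32)
U=cv2.remap(im,mp[...,0],mp[...,1],cv2.INTER_CUBIC)
# columns A; split in 4 stacked
cols=[cv2.resize(U[:,i:i+160],(800,140)) for i in range(0,629,160) if U[:,i:i+160].shape[1]==160]
cv2.imwrite('pics/u1.png',np.vstack(cols)[:,:,::-1]);print('A0',A[0],len(A))
s=robot.read_state();print(Ro.from_rotvec(s['orientation']).as_matrix().round(3),s['q'])
E
```

```text
axis [ 0.55097794 -0.39603648] r [0.0917 0.0911 0.0916 0.0918 0.0916 0.0916] th [ 0.033 -1.01   1.08  -2.058  2.132 -3.108] phase mod 60deg 0.03499313800911704
0.0008563640286431412 0.037764267505062135
block ((392.19354248046875, -344.5045166015625), (54.951114654541016, 56.358177185058594), 71.88349914550781) [ 392.844   -344.60098]
block->axis dir -0.3138162374924336
pawl r,ang [(np.float64(0.117), np.float64(2.789)), (np.float64(0.116), np.float64(2.812)), (np.float64(0.12), np.float64(2.773)), (np.float64(0.118), np.float64(2.819))]Traceback (most recent call last):
  File "<stdin>", line 13, in <module>
  File "h.py", line 14, in proj
    m=robot.camera_model(c);K,R,t=map(np.array,(m['K'],m['R'],m['t']))
ValueError: time passes only in moves, steps and waits
```

```bash
python3 - <<'E'
from h import *
P=cloud('top',np.load('pics/t1.npz')['d'])
def mx(x0,x1,y0,y1):
    m=(P[...,0]>x0)&(P[...,0]<x1)&(P[...,1]>y0)&(P[...,1]<y1)&(P[...,2]<.9); return P[m][:,2].max().round(3) if m.any() else None
for y in np.arange(-.7,.75,.1): print(round(y,1),[mx(x,x+.1,y,y+.1) for x in np.arange(.1,.9,.1)])
s=robot.read_state();print(s['t'],s['q'])
from scipy.spatial.transform import Rotation as Ro
print(Ro.from_rotvec(s['orientation']).as_matrix().round(4))
E
```

```text
-0.7 [np.float64(-0.845), np.float64(0.037), np.float64(0.038), np.float64(0.007), np.float64(0.035), np.float64(0.032), np.float64(0.028), np.float64(0.066)]
-0.6 [np.float64(-0.848), np.float64(0.021), np.float64(0.079), np.float64(0.131), np.float64(0.036), np.float64(0.008), np.float64(0.017), np.float64(0.068)]
-0.5 [np.float64(-0.847), np.float64(0.024), np.float64(0.007), np.float64(0.107), np.float64(0.102), np.float64(0.102), np.float64(0.011), np.float64(0.026)]
-0.4 [np.float64(-0.846), np.float64(0.007), np.float64(0.045), np.float64(0.102), np.float64(0.104), np.float64(0.102), np.float64(0.03), np.float64(0.008)]
-0.3 [np.float64(-0.85), np.float64(0.306), np.float64(0.304), np.float64(0.304), np.float64(0.044), np.float64(0.173), np.float64(0.231), np.float64(0.234)]
-0.2 [np.float64(0.017), np.float64(0.306), np.float64(0.25), np.float64(0.306), np.float64(0.031), np.float64(0.166), np.float64(0.222), np.float64(0.235)]
-0.1 [np.float64(0.018), np.float64(0.305), np.float64(0.302), np.float64(0.305), np.float64(0.007), np.float64(0.026), np.float64(0.194), np.float64(
[... 463 characters left out ...]
5)]
0.3 [None, np.float64(0.008), np.float64(0.176), np.float64(0.203), np.float64(0.319), np.float64(0.27), np.float64(0.286), np.float64(0.281)]
0.4 [None, np.float64(0.009), np.float64(0.151), np.float64(0.141), np.float64(0.16), np.float64(0.168), None, np.float64(0.192)]
0.5 [None, np.float64(-0.003), np.float64(0.002), None, np.float64(0.008), np.float64(0.005), None, None]
0.6 [np.float64(-0.85), None, None, None, None, None, None, None]
0.7 [np.float64(-0.849), None, None, None, None, None, None, None]
0.6 [ 1.07156067e+00  1.30369215e-01  1.48818588e+00 -1.59637868e-05
  1.52301292e+00 -8.54290818e-02]
[[-0.9156  0.4021  0.    ]
 [ 0.4021  0.9156  0.    ]
 [-0.      0.     -1.    ]]
```

Call:
move_arm(
  deltas=[0, 0, -0.06, 0, 0, 0, 0.43, 0, 0, -0.12, 0, 0, 0, 0.43, 0, 0, -0.18, 0, 0, 0, 0.43, 0, 0, -0.22, 0, 0, 0, 0.43, -0.05, -0.033, -0.22, 0, 0, 0.09, 0.43, -0.1, -0.065, -0.22, 0, 0, 0.19, 0.43, -0.15, -0.098, -0.22, 0, 0, 0.28, 0.43, -0.2, -0.13, -0.22, 0, 0, 0.38, 0.43, -0.25, -0.163, -0.22, 0, 0, 0.47, 0.43, -0.3, -0.196, -0.22, 0, 0, 0.56, 0.43, -0.35, -0.229, -0.22, 0, 0, 0.66, 0.43, -0.4, -0.26, -0.22, 0, 0, 0.75, 0.43],
  squeeze=40,
)

```text
t: 2.1
tool_pos: [0.5037, 0.1486, 0.45]
orientation: [1.731, 2.621, 0.001]
force: [0.3, 0.5, 0.3]
opening: 0.0404
gripper_force: 0.0
```

Call:
move_arm(
  deltas=[-0.052, -0.022, 0, 0, 0, 0.08, 0.43, -0.105, -0.044, 0, 0, 0, 0.16, 0.43, -0.157, -0.066, 0, 0, 0, 0.24, 0.43, -0.21, -0.088, 0, 0, 0, 0.32, 0.43, -0.263, -0.11, 0, 0, 0, 0.41, 0.43, -0.315, -0.132, 0, 0, 0, 0.49, 0.43, -0.368, -0.155, 0, 0, 0, 0.57, 0.43, -0.42, -0.177, 0, 0, 0, 0.65, 0.43, -0.473, -0.199, 0, 0, 0, 0.73, 0.43, -0.525, -0.221, 0, 0, 0, 0.81, 0.43, -0.578, -0.243, 0, 0, 0, 0.894, 0.43, -0.578, -0.243, 0, 0, 0, 0.894, 0.43],
)

```text
t: 3.6
tool_pos: [0.5074, -0.4807, 0.4441]
orientation: [-2.69, -1.609, 0.003]
force: [0.4, 0.3, -0.7]
opening: 0.0402
gripper_force: 0.0
```

```bash
python3 - <<'E'
from h import *
p,D=shot('scene','s2'); s=robot.read_state();print(s['t'],s['q'].round(3),s['tool_pos'].round(4),s['force'].round(2))
E
```

```text
3.65 [-0.829  0.466  0.693 -0.     1.987 -0.339] [ 0.508  -0.4786  0.4461] [-0.2   0.21 -0.05]
```

View pics/s2.png

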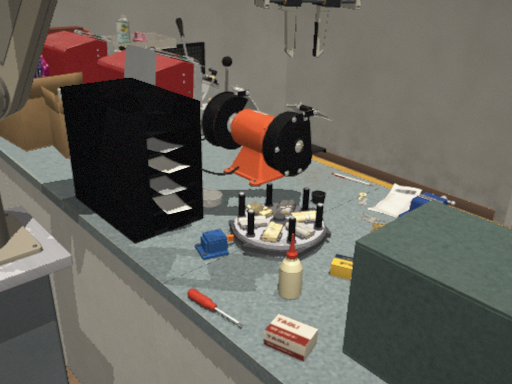

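The tool hangs above the table at the top of the picture and everything else is undisturbed. The table is at (280,225) and the oiler at (290,275). I descend over the post.

Call:
move_arm(
  deltas=[0, 0, 0.06, 0, 0, 0, 0.43, 0, 0, 0.12, 0, 0, 0, 0.43, 0, 0, 0.18, 0, 0, 0, 0.43, 0, 0, 0.24, 0, 0, 0, 0.43, 0, 0, 0.28, 0, 0, 0, 0.43, 0, 0, 0.305, 0, 0, 0, 0.43, 0, 0, 0.325, 0, 0, 0, 0.43, 0, 0, 0.34, 0, 0, 0, 0.43, 0, 0, 0.35, 0, 0, 0, 0.43, 0, 0, 0.36, 0, 0, 0, 0.43, 0, 0, 0.371, 0, 0, 0, 0.43, 0, 0, 0.371, 0, 0, 0, 0.43],
)

```text
t: 5.15
tool_pos: [0.508, -0.476, 0.0773]
orientation: [-2.69, -1.619, 0.001]
force: [0.5, -0.0, -0.5]
opening: 0.0398
gripper_force: 0.0
```

```bash
python3 - <<'E'
from h import *
from scipy.spatial.transform import Rotation as Ro
s=robot.read_state();print(s['t'],s['q'].round(3),s['tool_pos'].round(4),s['force'].round(2))
R=Ro.from_rotvec(s['orientation']).as_matrix();print(R.round(3))
c=np.array([.551,-.396]); p0=s['tool_pos'][:2]; d=p0-c; th0=np.arctan2(d[1],d[0]);print(np.hypot(*d),th0)
for k in range(1,25):   # arc of 0.8+ rad starting so ccw lead
  a=.0416*k; th=th0+a; w=c+.092*np.array([np.cos(th),np.sin(th)])-p0
  print(k,round(a,3),(R[:2,:2].T@w).round(4),round(-a,3))
E
```

```text
5.15 [-0.826  0.494  1.332  0.     1.318 -0.339] [ 0.508  -0.476   0.0773] [ 0.46 -0.01 -0.46]
[[ 0.468  0.884 -0.001]
 [ 0.884 -0.468  0.001]
 [ 0.001 -0.002 -1.   ]]
0.09077081363125585 -2.0637806900313773
1 0.042 [-0.0012  0.0038] -0.042
2 0.083 [-0.001   0.0076] -0.083
3 0.125 [-0.0006  0.0114] -0.125
4 0.166 [-0.      0.0152] -0.166
5 0.208 [0.0006 0.019 ] -0.208
6 0.25 [0.0015 0.0227] -0.25
7 0.291 [0.0025 0.0264] -0.291
8 0.333 [0.0036 0.0301] -0.333
9 0.374 [0.0049 0.0337] -0.374
10 0.416 [0.0064 0.0372] -0.416
11 0.458 [0.008  0.0407] -0.458
12 0.499 [0.0097 0.0441] -0.499
13 0.541 [0.0116 0.0474] -0.541
14 0.582 [0.0136 0.0507] -0.582
15 0.624 [0.0158 0.0538] -0.624
16 0.666 [0.0181 0.0569] -0.666
17 0.707 [0.0205 0.0599] -0.707
18 0.749 [0.023  0.0628] -0.749
19 0.79 [0.0257 0.0655] -0.79
20 0.832 [0.0284 0.0682] -0.832
21 0.874 [0.0313 0.0707] -0.874
22 0.915 [0.0343 0.0731] -0.915
23 0.957 [0.0373 0.0754] -0.957
24 0.998 [0.0405 0.0776] -0.998
```

Call:
move_arm(
  deltas=[-0.0012, 0.004, 0, 0, 0, -0.042, 0.43, -0.001, 0.0076, 0, 0, 0, -0.083, 0.43, -0.0006, 0.0114, 0, 0, 0, -0.125, 0.43, 0, 0.0152, 0, 0, 0, -0.166, 0.43, 0.0006, 0.019, 0, 0, 0, -0.208, 0.43, 0.0015, 0.0227, 0, 0, 0, -0.25, 0.43, 0.0025, 0.0264, 0, 0, 0, -0.291, 0.43, 0.0036, 0.0301, 0, 0, 0, -0.333, 0.43, 0.0049, 0.0337, 0, 0, 0, -0.374, 0.43, 0.0064, 0.0372, 0, 0, 0, -0.416, 0.43, 0.008, 0.0407, 0, 0, 0, -0.458, 0.43, 0.0097, 0.0441, 0, 0, 0, -0.499, 0.43],
)

```text
t: 6.65
tool_pos: [0.552, -0.4886, 0.079]
orientation: [-2.206, -2.236, 0.0]
force: [-1.8, 0.7, 1.0]
opening: 0.0399
gripper_force: 1.3
```

```bash
cat >> h.py <<'E'
def st():
    from scipy.spatial.transform import Rotation as Ro
    s=robot.read_state();R=Ro.from_rotvec(s['orientation']).as_matrix()
    d=s['tool_pos'][:2]-np.array([.551,-.396]);th=np.arctan2(d[1],d[0]);tg=np.array([-np.sin(th),np.cos(th)])
    print('t',s['t'],'th',th.round(4),'r',np.hypot(*d).round(4),'psi',np.arctan2(R[1,1],R[0,1]).round(3),'F',s['force'].round(2),'Ftool_xy',(R.T@s['force'])[:2].round(2),'Ftan',(tg@s['force'][:2]).round(2),'open',s['opening'],s['gripper_force'])
E
python3 - <<'E'
from h import *
st();p,D=shot('top','t2')
cv2.imwrite('pics/c2.png',cv2.resize(p[140:260,235:395],None,fx=5,fy=5,interpolation=cv2.INTER_CUBIC)[:,:,::-1])
E
```

```text
t 6.65 th -1.5601 r 0.0926 psi 0.014 F [-1.84  0.68  1.  ] Ftool_xy [ 0.71 -1.83] Ftan -1.83 open 0.03989462242430962 1.2656315043568611
```

View pics/c2.png

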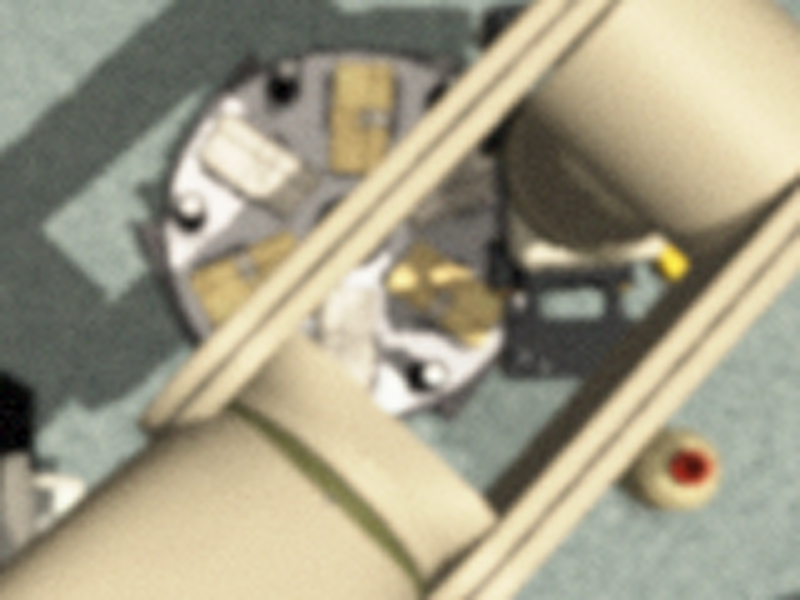

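The arm now hides the pawl in the top view. The table has turned, with posts at crop (190,213), (285,85) and (430,375). I continue on the arc.

Call:
move_arm(
  deltas=[-0.0005, 0.0038, 0, 0, 0, -0.042, 0.43, -0.0005, 0.0076, 0, 0, 0, -0.083, 0.43, 0, 0.0114, 0, 0, 0, -0.125, 0.43, 0.0005, 0.0152, 0, 0, 0, -0.166, 0.43, 0.001, 0.019, 0, 0, 0, -0.208, 0.43, 0.002, 0.0227, 0, 0, 0, -0.25, 0.43, 0.003, 0.0264, 0, 0, 0, -0.291, 0.43, 0.004, 0.0301, 0, 0, 0, -0.333, 0.43],
)

```text
t: 7.7
tool_pos: [0.5817, -0.4844, 0.0786]
orientation: [-1.806, -2.57, 0.0]
force: [-3.1, 1.6, 0.3]
opening: 0.0402
gripper_force: 1.3
```

```bash
python3 - <<'E'
from h import *
st();p,D=shot('scene','s3');shot('top','t3')
a=np.load('pics/s1.npz')['p']
z=lambda q:cv2.resize(q[185:265,190:340],None,fx=5,fy=3.6,interpolation=cv2.INTER_CUBIC)
cv2.imwrite('pics/c3.png',np.vstack([z(a),z(p)])[:,:,::-1])
for n in ('t1','t3'):
  P,Q=posts('top',n,None,(140,240,255,335));c=[.551,-.396];e=Q[:,:2]-c
  print(n,[(round(np.hypot(*x),4),round(np.arctan2(x[1],x[0]),3)) for x in e if .085<np.hypot(*x)<.1])
E
```

```text
t 7.7 th -1.2366 r 0.0936 psi 0.346 F [-3.11  1.56  0.31] Ftool_xy [ 2.52 -2.4 ] Ftan -2.43 open 0.04019700434869641 1.301422230899334
t1 [(np.float64(0.0917), np.float64(0.033)), (np.float64(0.0884), np.float64(-0.989)), (np.float64(0.0915), np.float64(1.08)), (np.float64(0.0916), np.float64(2.132)), (np.float64(0.0916), np.float64(-3.108))]
t3 [(np.float64(0.0954), np.float64(-0.248)), (np.float64(0.0909), np.float64(0.736)), (np.float64(0.0915), np.float64(1.777)), (np.float64(0.0911), np.float64(-2.402))]
```

View pics/c3.png

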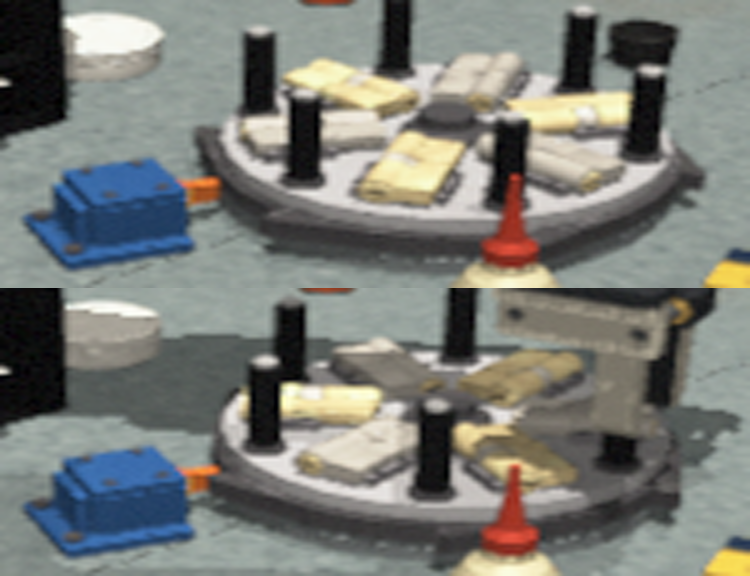

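The pawl is visible in the scene crop at (200,478) against the rim, and the table has turned 0.70 rad. I carry on a little to be past the drop-in.

Call:
move_arm(
  deltas=[0, 0.002, 0, 0, 0, -0.02, 0.43, 0, 0.0038, 0, 0, 0, -0.04, 0.43, 0, 0.0057, 0, 0, 0, -0.06, 0.43, 0, 0.0057, 0, 0, 0, -0.06, 0.43],
)

```text
t: 8.3
tool_pos: [0.5878, -0.4822, 0.0786]
orientation: [1.728, 2.623, 0.0]
force: [-0.9, 0.7, -0.5]
opening: 0.0399
gripper_force: 0.6
```

```bash
python3 - <<'E'
from h import *
st()
E
```

```text
t 8.3 th -1.1674 r 0.0937 psi 0.405 F [-0.93  0.65 -0.48] Ftool_xy [ 0.96 -0.59] Ftan -0.6 open 0.03987203702450091 0.6350043788552284
```

Call:
move_arm(
  deltas=[0.0005, 0.002, 0, 0, 0, -0.02, 0.43, 0.0005, 0.0038, 0, 0, 0, -0.04, 0.43, 0.0005, 0.0057, 0, 0, 0, -0.06, 0.43, 0.0005, 0.0057, 0, 0, 0, -0.06, 0.43],
)

```text
t: 8.8
tool_pos: [0.5928, -0.4796, 0.0787]
orientation: [1.649, 2.674, 0.0]
force: [-0.9, -1.3, 0.3]
opening: 0.0397
gripper_force: 1.0
```

```bash
python3 - <<'E'
from h import *
st();p,D=shot('scene','s4');shot('top','t4')
og=[]
for n in ('s1','s3','s4'):
  q=np.load(f'pics/{n}.npz')['p'];g=cv2.cvtColor(q,cv2.COLOR_RGB2HSV)
  m=(g[...,0]<14)&(g[...,1]>140);m[:225]=0;m[245:]=0;m[:,:220]=0;m[:,245:]=0
  uv=np.argwhere(m);print(n,len(uv),uv[:,1].min(),uv[:,1].max(),uv.mean(0).round(2))
a=np.load('pics/s1.npz')['p'];b=np.load('pics/s3.npz')['p']
z=lambda q:cv2.resize(q[220:253,205:290],None,fx=9,fy=6,interpolation=cv2.INTER_CUBIC)
cv2.imwrite('pics/c4.png',np.vstack([z(a),z(b),z(p)])[:,:,::-1])
for n in ('t4',):
  P,Q=posts('top',n,None,(140,240,255,335));c=[.551,-.396];e=Q[:,:2]-c
  print(n,[(round(np.hypot(*x),4),round(np.arctan2(x[1],x[0]),3)) for x in e if .085<np.hypot(*x)<.1])
E
```

```text
t 8.8 th -1.1067 r 0.0935 psi 0.466 F [-0.9  -1.3   0.34] Ftool_xy [-0.75 -1.39] Ftan -1.39 open 0.039689453089332055 0.9547692909836769
s1 33 227 233 [237.  230.7]
s3 25 227 233 [236.88 230.24]
s4 33 227 233 [237.03 230.58]
t4 [(np.float64(0.0912), np.float64(0.862)), (np.float64(0.0897), np.float64(-2.291))]
```

View pics/c4.png

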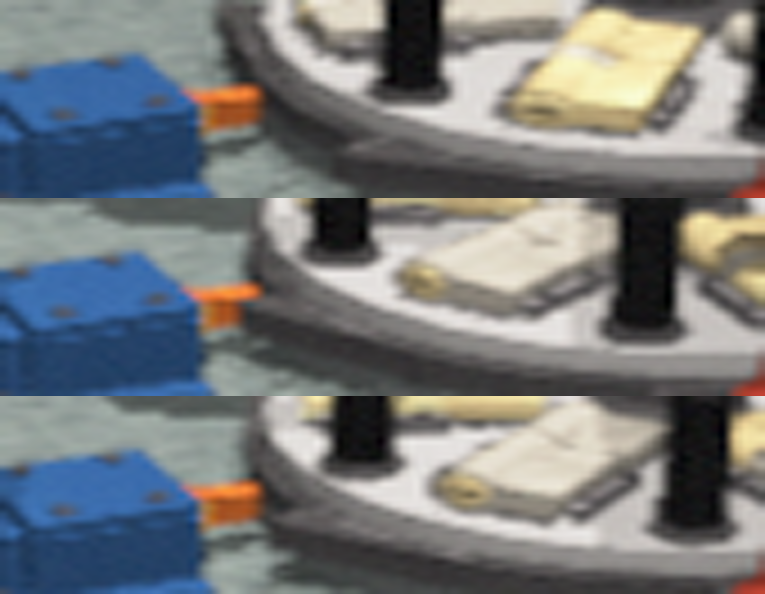

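The bottom strip shows the tooth's steep face past the pawl, at about (275,515), and the pawl fully out again. The table has turned 0.83 rad, so the pawl has dropped in. Now I back up gently.

Call:
move_arm(
  deltas=[0.0001, -0.0047, 0, 0, 0, 0.05, 0.43, 0.0005, -0.0093, 0, 0, 0, 0.1, 0.43, 0.001, -0.014, 0, 0, 0, 0.15, 0.43, 0.0019, -0.0185, 0, 0, 0, 0.2, 0.43, 0.0025, -0.0213, 0, 0, 0, 0.23, 0.43, 0.0029, -0.0231, 0, 0, 0, 0.25, 0.43, 0.0029, -0.0231, 0, 0, 0, 0.25, 0.43],
)

```text
t: 9.78
tool_pos: [0.5707, -0.4873, 0.0787]
orientation: [1.97, 2.447, 0.0]
force: [-0.1, 0.2, 0.7]
opening: 0.0399
gripper_force: 0.0
```

```bash
python3 - <<'E'
from h import *
st()
E
```

```text
t 9.775 th -1.3585 r 0.0934 psi 0.215 F [-0.1   0.22  0.71] Ftool_xy [ 0.23 -0.05] Ftan -0.05 open 0.03987467411830128 0.0
```

Call:
move_arm(
  deltas=[0, -0.0007, 0, 0, 0, 0.008, 0.43, 0, -0.0014, 0, 0, 0, 0.015, 0.43, 0, -0.0021, 0, 0, 0, 0.022, 0.43, 0, -0.0028, 0, 0, 0, 0.03, 0.43],
)

```text
t: 10.28
tool_pos: [0.5679, -0.4878, 0.0786]
orientation: [-2.007, -2.417, -0.0]
force: [0.6, -0.3, 0.1]
opening: 0.04
gripper_force: 0.3
```

```bash
python3 - <<'E'
from h import *
st();shot('top','t5')
P,Q=posts('top','t5',None,(140,240,255,335));c=[.551,-.396];e=Q[:,:2]-c
print([(round(np.hypot(*x),4),round(np.arctan2(x[1],x[0]),3)) for x in e if .085<np.hypot(*x)<.1])
E
```

```text
t 10.275 th -1.3887 r 0.0934 psi 0.185 F [ 0.63 -0.25  0.14] Ftool_xy [-0.36  0.57] Ftan 0.57 open 0.039988630895671826 0.3386314306408167
[(np.float64(0.0917), np.float64(-0.208)), (np.float64(0.0913), np.float64(0.841)), (np.float64(0.0912), np.float64(1.889)), (np.float64(0.0906), np.float64(-2.314))]
```

Call:
move_arm(
  deltas=[0, -0.0005, 0, 0, 0, 0.005, 0.43, 0, -0.001, 0, 0, 0, 0.011, 0.43, 0, -0.0015, 0, 0, 0, 0.016, 0.43, 0, -0.002, 0, 0, 0, 0.022, 0.43, 0, -0.0025, 0, 0, 0, 0.027, 0.43, 0, -0.003, 0, 0, 0, 0.032, 0.43],
)

```text
t: 11.08
tool_pos: [0.5649, -0.4885, 0.0786]
orientation: [-2.046, -2.384, 0.0]
force: [0.6, 0.2, -0.2]
opening: 0.0401
gripper_force: 0.3
```

Call:
move_arm(
  deltas=[0, -0.0005, 0, 0, 0, 0.005, 0.43, 0, -0.001, 0, 0, 0, 0.011, 0.43],
)

```text
t: 11.32
tool_pos: [0.5639, -0.4886, 0.0787]
orientation: [2.059, 2.373, -0.0]
force: [0.8, 0.7, -0.3]
opening: 0.04
gripper_force: 0.3
```

Call:
move_arm(
  deltas=[0, -0.0005, 0, 0, 0, 0.005, 0.43, 0, -0.001, 0, 0, 0, 0.011, 0.43],
)

```text
t: 11.58
tool_pos: [0.5629, -0.4888, 0.0786]
orientation: [-2.072, -2.362, 0.0]
force: [0.1, 0.0, 0.8]
opening: 0.04
gripper_force: 0.3
```

```bash
python3 - <<'E'
from h import *
st()
E
```

```text
t 11.575 th -1.4433 r 0.0936 psi 0.131 F [0.08 0.04 0.79] Ftool_xy [0.03 0.08] Ftan 0.08 open 0.04001984134957658 0.32997616566717625
```

Call:
move_arm(
  deltas=[0, -0.0005, 0, 0, 0, 0.005, 0.43, 0, -0.001, 0, 0, 0, 0.011, 0.43],
)

```text
t: 11.82
tool_pos: [0.5619, -0.4889, 0.0786]
orientation: [2.085, 2.35, 0.0]
force: [0.5, 0.3, -0.3]
opening: 0.04
gripper_force: 0.3
```

Call:
move_arm(
  deltas=[0, -0.0005, 0, 0, 0, 0.005, 0.43, 0, -0.001, 0, 0, 0, 0.011, 0.43],
)

```text
t: 12.08
tool_pos: [0.5609, -0.489, 0.0787]
orientation: [2.098, 2.339, -0.0]
force: [-0.0, 0.7, 1.0]
opening: 0.04
gripper_force: 0.3
```

Call:
move_arm(
  deltas=[0, -0.0005, 0, 0, 0, 0.005, 0.43, 0, -0.001, 0, 0, 0, 0.011, 0.43],
)

```text
t: 12.32
tool_pos: [0.5599, -0.4892, 0.0786]
orientation: [-2.11, -2.327, 0.0]
force: [0.8, 1.2, -0.4]
opening: 0.0398
gripper_force: 0.3
```

Call:
move_arm(
  deltas=[0, -0.0005, 0, 0, 0, 0.005, 0.43, 0, -0.001, 0, 0, 0, 0.011, 0.43],
)

```text
t: 12.58
tool_pos: [0.559, -0.4892, 0.0787]
orientation: [2.123, 2.316, 0.0]
force: [1.4, -0.5, -0.5]
opening: 0.0401
gripper_force: 0.3
```

Call:
move_arm(
  deltas=[0, -0.0005, 0, 0, 0, 0.005, 0.43],
)

```text
t: 12.7
tool_pos: [0.5585, -0.4893, 0.0787]
orientation: [2.129, 2.31, -0.0]
force: [1.0, 0.6, -0.1]
opening: 0.04
gripper_force: 0.3
```

Call:
move_arm(
  deltas=[0, -0.0005, 0, 0, 0, 0.005, 0.43],
)

```text
t: 12.82
tool_pos: [0.5579, -0.4893, 0.0786]
orientation: [-2.135, -2.305, 0.0]
force: [1.2, 0.8, 0.5]
opening: 0.0404
gripper_force: 0.3
```

```bash
python3 - <<'E'
from h import *
st();shot('top','t6')
P,Q=posts('top','t6',None,(140,240,255,335));c=[.551,-.396];e=Q[:,:2]-c
print([(round(np.hypot(*x),4),round(np.arctan2(x[1],x[0]),3)) for x in e if .085<np.hypot(*x)<.1])
E
```

```text
t 12.825 th -1.4967 r 0.0936 psi 0.077 F [1.17 0.78 0.54] Ftool_xy [0.69 1.23] Ftan 1.23 open 0.04037852848370828 0.34380102530121803
[(np.float64(0.0918), np.float64(-0.312)), (np.float64(0.0916), np.float64(0.736)), (np.float64(0.0916), np.float64(1.781)), (np.float64(0.0919), np.float64(-2.407))]
```

Call:
move_arm(
  deltas=[0, -0.0005, 0, 0, 0, 0.005, 0.43],
)

```text
t: 13.0
tool_pos: [0.5575, -0.4894, 0.0787]
orientation: [2.14, 2.3, -0.0]
force: [0.1, 0.2, -0.0]
opening: 0.0402
gripper_force: 0.4
```

Call:
move_arm(
  deltas=[0, -0.0005, 0, 0, 0, 0.005, 0.43],
)

```text
t: 13.12
tool_pos: [0.557, -0.4894, 0.0787]
orientation: [2.146, 2.294, -0.0]
force: [1.3, -0.2, 0.0]
opening: 0.0399
gripper_force: 0.4
```

Call:
move_arm(
  deltas=[0, -0.0005, 0, 0, 0, 0.005, 0.43],
)

```text
t: 13.25
tool_pos: [0.5564, -0.4895, 0.0786]
orientation: [2.152, 2.289, -0.0]
force: [0.8, 0.0, -0.7]
opening: 0.0401
gripper_force: 0.4
```

Call:
move_arm(
  deltas=[0, -0.0005, 0, 0, 0, 0.005, 0.43],
)

```text
t: 13.38
tool_pos: [0.5559, -0.4895, 0.0786]
orientation: [2.158, 2.283, -0.0]
force: [1.3, 0.4, 0.8]
opening: 0.0402
gripper_force: 0.4
```

```bash
python3 - <<'E'
from h import *
st();shot('top','t7');shot('scene','s7')
P,Q=posts('top','t7',None,(140,240,255,335));c=[.551,-.396];e=Q[:,:2]-c
print([(round(np.hypot(*x),4),round(np.arctan2(x[1],x[0]),3)) for x in e if .085<np.hypot(*x)<.1])
z=lambda n:cv2.resize(np.load(f'pics/{n}.npz')['p'][220:253,205:290],None,fx=9,fy=8,interpolation=cv2.INTER_CUBIC)
cv2.imwrite('pics/c7.png',np.vstack([z('s3'),z('s7')])[:,:,::-1])
E
```

```text
t 13.375 th -1.518 r 0.0936 psi 0.057 F [1.26 0.44 0.78] Ftool_xy [0.36 1.28] Ftan 1.28 open 0.040153626712129235 0.3949315845966339
[(np.float64(0.0919), np.float64(-0.332)), (np.float64(0.091), np.float64(0.715)), (np.float64(0.0912), np.float64(1.764)), (np.float64(0.0916), np.float64(-2.429))]
```

View pics/c7.png

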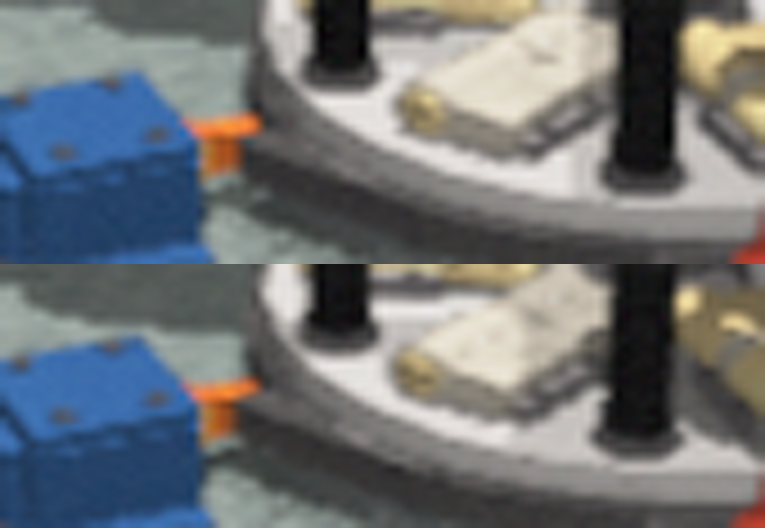

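The tooth tip at (245,400) is now right beside the pawl nose, with the pawl still extended. Contact is close, so I keep going in half-millimetre steps.

Call:
move_arm(
  deltas=[0, -0.0005, 0, 0, 0, 0.005, 0.43],
)

```text
t: 13.6
tool_pos: [0.5558, -0.4894, 0.0786]
orientation: [2.163, 2.278, 0.001]
force: [4.0, 0.9, -2.1]
opening: 0.0399
gripper_force: 1.7
```

Call:
move_arm(
  deltas=[0, -0.0005, 0, 0, 0, 0.005, 0.43],
)

```text
t: 13.72
tool_pos: [0.5556, -0.4894, 0.0787]
orientation: [2.168, 2.272, 0.001]
force: [5.8, 0.4, -2.9]
opening: 0.0401
gripper_force: 3.0
```

Call:
move_arm(
  deltas=[0, -0.0005, 0, 0, 0, 0.005, 0.43],
)

```text
t: 13.85
tool_pos: [0.5555, -0.4893, 0.0786]
orientation: [2.173, 2.267, 0.002]
force: [7.9, -0.6, -3.6]
opening: 0.0399
gripper_force: 3.9
```

Call:
move_arm(
  deltas=[0, -0.0005, 0, 0, 0, 0.005, 0.43],
)

```text
t: 13.98
tool_pos: [0.5554, -0.4892, 0.0786]
orientation: [2.178, 2.261, 0.002]
force: [10.0, -0.3, -4.9]
opening: 0.0402
gripper_force: 4.8
```

Call:
move_arm(
  deltas=[0, -0.0005, 0, 0, 0, 0.002, 0.43, 0, -0.001, 0, 0, 0, 0.002, 0.43, 0, -0.0013, 0, 0, 0, 0.002, 0.43, 0, -0.0013, 0, 0, 0, 0.002, 0.43],
)

```text
t: 14.48
tool_pos: [0.5552, -0.4892, 0.0786]
orientation: [2.179, 2.258, 0.004]
force: [14.1, -1.5, -6.8]
opening: 0.0404
gripper_force: 6.8
```

```bash
python3 - <<'E'
from h import *
st()
E
```

```text
t 14.475 th -1.5254 r 0.0933 psi 0.036 F [14.09 -1.47 -6.77] Ftool_xy [-1.97 14.  ] Ftan 14.01 open 0.04043509329834818 6.801619827747345
```

Call:
move_arm(
  deltas=[0, -0.0004, 0, 0, 0, 0, 0.43, 0, -0.0004, 0, 0, 0, 0, 0.43],
)

```text
t: 14.72
tool_pos: [0.5551, -0.4892, 0.0786]
orientation: [2.178, 2.258, 0.004]
force: [15.1, -1.0, -6.7]
opening: 0.0405
gripper_force: 7.6
```

```bash
python3 - <<'E'
from h import *
st()
E
```

```text
t 14.725 th -1.5265 r 0.0933 psi 0.036 F [15.11 -0.96 -6.72] Ftool_xy [-1.49 15.03] Ftan 15.05 open 0.0405342514765678 7.590835690498352
```

Call:
move_arm(
  deltas=[0, 0, 0, 0, 0, 0, 0.43, 0, 0, 0, 0, 0, 0, 0.43, 0, 0, 0, 0, 0, 0, 0.43, 0, 0, 0, 0, 0, 0, 0.43, 0, 0, 0, 0, 0, 0, 0.43, 0, 0, 0, 0, 0, 0, 0.43, 0, 0, 0, 0, 0, 0, 0.43, 0, 0, 0, 0, 0, 0, 0.43],
)

```text
t: 15.72
tool_pos: [0.5551, -0.4892, 0.0786]
orientation: [2.178, 2.258, 0.004]
force: [15.5, -1.8, -7.7]
opening: 0.0405
gripper_force: 7.6
```

```bash
python3 - <<'E'
from h import *
st()
E
```

```text
t 15.725 th -1.5265 r 0.0933 psi 0.036 F [15.54 -1.78 -7.71] Ftool_xy [-2.33 15.43] Ftan 15.45 open 0.0405270018150272 7.566757500171661
```

Call:
move_arm(
  deltas=[0, 0, 0, 0, 0, 0, 0.43, 0, 0, 0, 0, 0, 0, 0.43, 0, 0, 0, 0, 0, 0, 0.43, 0, 0, 0, 0, 0, 0, 0.43, 0, 0.001, 0, 0, 0, 0, 0.43, 0, 0.002, 0, 0, 0, 0, 0.43, 0, 0.003, 0, 0, 0, 0, 0.43, 0, 0.0045, 0, 0, 0, 0, 0.43, 0, 0.007, 0, 0, 0, 0, 0.43, 0, 0.01, 0, 0, 0, 0, 0.43, 0, 0.0125, 0, 0, 0, 0, 0.43, 0, 0.0125, 0, 0, 0, 0, 0.43],
)

```text
t: 17.23
tool_pos: [0.565, -0.4892, 0.0786]
orientation: [2.182, 2.26, -0.0]
force: [0.1, -1.3, -0.5]
opening: 0.0402
gripper_force: 0.0
```

```bash
python3 - <<'E'
from h import *
st();shot('top','t8')
P,Q=posts('top','t8',None,(140,240,255,335));c=[.551,-.396];e=Q[:,:2]-c
print([(round(np.hypot(*x),4),round(np.arctan2(x[1],x[0]),3)) for x in e if .085<np.hypot(*x)<.1])
E
```

```text
t 17.225 th -1.4221 r 0.0942 psi 0.035 F [ 0.1  -1.34 -0.53] Ftool_xy [-1.34  0.05] Ftan -0.1 open 0.04023451658993951 0.0
[(np.float64(0.0917), np.float64(-0.332)), (np.float64(0.091), np.float64(0.713)), (np.float64(0.0912), np.float64(1.754)), (np.float64(0.0916), np.float64(-2.428))]
```

Call:
move_arm(
  deltas=[0, 0.002, -0.01, 0, 0, 0, 0.43, 0, 0.002, -0.03, 0, 0, 0, 0.43, 0, 0.002, -0.06, 0, 0, 0, 0.43, 0, 0.002, -0.11, 0, 0, 0, 0.43, 0, 0.002, -0.17, 0, 0, 0, 0.43, 0, 0.002, -0.23, 0, 0, 0, 0.43, 0, 0.002, -0.23, 0, 0, 0, 0.43, 0, 0.002, -0.23, 0, 0, 0, 0.43],
)

```text
t: 18.27
tool_pos: [0.5669, -0.4893, 0.3104]
orientation: [2.181, 2.258, -0.0]
force: [-0.3, 0.8, -0.6]
opening: 0.0404
gripper_force: 0.0
```

```bash
python3 - <<'E'
from h import *
st();shot('top','t9');p,_=shot('scene','s9')
P,Q=posts('top','t9',None,(140,240,255,335));c=[.551,-.396];e=Q[:,:2]-c
print([(round(np.hypot(*x),4),round(np.arctan2(x[1],x[0]),3)) for x in e if .085<np.hypot(*x)<.1])
cv2.imwrite('pics/c9.png',cv2.resize(p[185:300,190:360],None,fx=4.5,fy=4.5,interpolation=cv2.INTER_CUBIC)[:,:,::-1])
E
```

```text
t 18.275 th -1.4019 r 0.0946 psi 0.035 F [-0.29  0.81 -0.57] Ftool_xy [ 0.82 -0.26] Ftan -0.15 open 0.04038573437447622 0.0
[(np.float64(0.0951), np.float64(-0.285)), (np.float64(0.0908), np.float64(0.718)), (np.float64(0.0912), np.float64(1.754)), (np.float64(0.0915), np.float64(-2.431))]
```

View pics/c9.png

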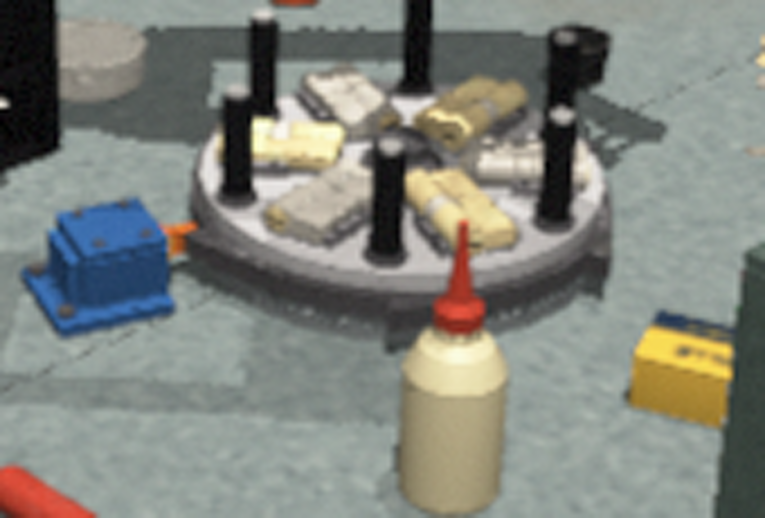

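The arm is clear, the tooth at (195,250) stands against the pawl at (180,238), and the oiler and box are where they were. I hand it in.

```bash
python3 -c "
from plant import robot
print(robot.close_job())"
```

```text
the job is handed in; nothing more can be done
None
```

I turned the table on one station until the tooth passed the pawl and the pawl dropped in. I then pressed it back with about 15 N at the post (about 12 N at the pawl by lever arm) for some 1.5 s. The table was left standing against the pawl with the arm clear, and the job was handed in at about 18 s; no verdict came back.

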